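# Bring the engine just past compression and set the brake

### The arm

A 6-joint arm with a two-finger parallel gripper is mounted at the origin on the work surface. World frame = base frame: x ahead of the robot, y to its left, z up, the work surface at z = 0. Lengths are in m, angles in rad, forces in N, time in s.
With the tool pointing down it reaches from about 0.225 to 0.875 m from the base axis. Payload 3.4 kg.
Tool frame: the origin (TCP) lies between the finger pads; the fingertips stand 17 mm ahead of it and the grasp point (between the pads) lies 2 mm behind it; y points along the fingers, z is the direction in which the jaws open and shut, and the axes are right-handed (so a half turn about y gives the same grasp; the last joint's range is limited). The gripper opens to 85 mm and grips with 20 to 120 N. Pads are 22 mm wide; open, the fingers measure 114 mm over their backs; the gripper's body (76 mm by 85 mm) begins 54 mm behind the grasp point. The pads swing forward as they close: fully open they stand 13 mm farther back than shut.
Start: joints at [1.038, 0.276, 1.505, -0, 1.361, -0.121], TCP at [0.23, 0.527, 0.248] pointing down, gripper open.
Joint ranges: [-2.89, 2.89], [-0.75, 2.08], [0.22, 2.7], [-1.18, 4.32], [0.11, 2.71], [-2.7, 2.7]. Speed limits (rad/s): [2.57, 2.57, 3.14, 3.14, 3.14, 3.14].

### API

Orientations are given as a unit quaternion [w, x, y, z].
In Python, from rig import manip, get_image, camera_model, sign_off, spot_in, silhouettes, spot_point gives the robot as it stands.
- The arm moves only by the tool jog_arm, never from a script. Its argument "targets" is a list of rows, each a list of 3 entries, a list of its own where there are three numbers: the finger opening in m, from 0 to 0.0854, then the shift along the world's x, y, z in m, then the turn about the world's z in rad. In form: [[claw, [x, y, z], spin], ...]. A call has 1 to 10 rows; each row shifts and turns the commanded pose from where the row before left it; what a row does not reach is not made up. A row lasts 1/8 s, in which the tool goes at most 62.5 mm and 10.7 degrees, less where a joint would pass 70% of its speed; a pose out of reach is approached as far as the arm can. A call with a gripper value outside its range is refused whole. The fingers move at their own pace and stop on an object; "force" is the grip in N (left out, the last holds). Time passes only in rows, so rows that do not move let the fingers close. It gives the time, the measured TCP pose, the force and the opening at its end, in the units of the state.
- manip.get_state(): the state, without advancing time (a new reading comes with each control period).
- get_image(name): name is "scene" or "top"; returns (picture, depth): 400x640x3 uint8, red, green, blue; 400x640 float32, m along the optical axis (not along the pixel's ray), 0 where there is no reading.
- camera_model(name): a dict with "mtx" (3x3 intrinsics, pixels), "distortion" ([k1, k2, p1, p2, k3] as OpenCV has them; the pictures are not rectified), "world_from_camera" (4x4, takes a point from camera to world coordinates). Camera axes: x right, y up, looking along -z (the intrinsics and any distortion apply to the point x, -y, -z); pixel columns grow to the right and rows downward; lengths in m; the calibration is good to about 2 mm. A picture is of the moment at which its call begins. camera_model takes no time and is no camera call.
- sign_off(): hands the job in, once; it reports no verdict.
Trained networks look in the newest picture that a camera, given by its name, has taken for a name from the list of things; names that differ only in an ending like _2 or _b are one class to them, and where a whole thing is asked for, a point or a joint stands for the part that bears it (a point fixed in the world has none). Each returns a list of dicts, best first, with "score" (0 to 1); they miss things now and then, are a little off and sometimes report something else, mostly with a low value. They report only what shows in the picture. A call takes as long as a camera call.
- spot_in(name, camera): "position" ([column, row] in pixels, amid what is visible of it).
- silhouettes(name, camera): "mask" (400x640 bool, what is visible of it) and "position" ([column, row] in pixels, amid what is visible of it).
- spot_point(name, camera): "position" ([column, row] in pixels: a listed point, or the origin of a listed thing).
The state is a dict: "clock": time; "qpos": joint angles; "qd": joint speeds; "effort": joint torques, N m; "position": TCP position; "ee_rot": TCP orientation; "contact_force": force on the tool from outside, world axes, zero at the start; "moment": the same for the moment, N m; "width": finger opening in m.
Only numpy, scipy, OpenCV 4.12 (cv2) and the standard library are available. Lean on these libraries where they do the work, as an engineer would, in place of code of your own. Each camera call takes 0.05 s, during which the arm holds its last target.

### The job

Take the red crank knob on the engine's flywheel and turn the wheel slowly clockwise (seen from above) until you feel it push back harder and harder against compression, reach its peak and let go, and stop just past the peak, where the push-back has gone and the wheel stays by itself; do not run on, and never let it kick back. Then leave the knob and gently swing the brake lever with the yellow post fully in towards the flywheel, leaving the wheel there and everything else on the bench undisturbed.

Things in the scene. Friction and masses are not known exactly. Their poses are not given: they have to be found in the camera images.
- engine: small vertical-shaft engine fixed on a 300 x 380 mm plywood board; origin under the board, straight below the flywheel's upright axis; x points to the finned cylinder, y to the brake lever's side, z up. The block is about 190 mm square; the red round backing plate under the wheel is 192 mm across, its top 177 mm above the bench.
- flywheel: dark steel flywheel, 170 mm across, 22 mm thick, underside 182 mm above the bench; turns any number of times round its upright axis (own z, through its origin); x points to the knob. The knob may sit in any of the wheel's holes, so no visible angle tells where the piston is: only feel does. Bearing drag is 0.14 N m (2 N at the knob) all round.
- wheel_hub (a point): centre of the hub's top face, on the wheel's axis, 216 mm above the bench. Compression starts 0.25 to 2.5 rad clockwise from the start: over 27 degrees the spring-back at the knob climbs to 6 N (on top of drag), peaks midway, and is gone at the top. For the next 20 degrees there is drag only: stop there, the wheel stays. Beyond, it is driven on; let go before, it kicks back.
- knob_top (a point): middle of the top of the red upright crank knob on the flywheel, 21 mm in diameter, 44 mm tall, 66 mm from the flywheel's axis, top 254 mm above the bench; it spins freely on its own pin, so it can be carried round without turning the hand.
- brake_post_top (a point): middle of the top of the yellow upright post at the end of the steel brake lever: 18 mm in diameter, free over its upper 48 mm, top 242 mm above the bench, 115 mm from the pivot. It swings level about the pivot.
- brake_pivot (a point): the brake lever's upright pivot axis, fixed on the engine, 186 mm above the bench.
- brake (a joint): brake lever angle: 0 is off (swung out, as it starts), 0.45 rad is fully on (at its stop, rubber shoe at the wheel's rim). It grows anticlockwise seen from above, stays where it is left and takes about 2 N at the post.
- spanner: steel combination spanner 130 mm long lying on the right of the engine board; to be left alone. Origin at its underside
- spark_plug: white and steel spark plug, 48 mm long, 21 mm thick, lying on the left front of the engine board; to be left alone. Origin at its underside
- glue: small white glue bottle with red cap, 34 mm wide, 90 mm high; to be left alone. Origin at its underside
- jar: white plastic jar, 60 mm wide, 75 mm high; to be left alone. Origin at its underside
- coffee: cardboard coffee cup, 76 mm wide, 95 mm high; to be left alone. Origin at its underside
- screwdriver: screwdriver lying on the black mat; to be left alone. Origin at its underside
- leftover: wood offcut 100 x 50 x 20 mm; to be left alone. Origin at its underside

How it is judged:
On the way:
1. the flywheel stands just past the compression peak, with the brake still off (x of plate_c1 in the frame of flywheel above 0 m and y of plate_c1 in the frame of flywheel between -0.007 and 0.0285 m and value of joint brake below 0.1 rad and angular speed of flywheel below 0.15 rad/s), for 0.3 s.
At the end, for the whole second after the job is handed in: The flywheel is at rest between 6 degrees before and 24 degrees past the top of compression (where the push-back has gone) and the brake lever is on, beyond 0.38 rad (x of plate_c1 in the frame of flywheel above 0 m and y of plate_c1 in the frame of flywheel between -0.007 and 0.0285 m and value of joint brake above 0.38 rad and angular speed of flywheel below 0.05 rad/s); the robot touches nothing.
It fails at once if the flywheel is run on more than 43 degrees past the top of compression, or turned there the wrong way round (x of plate_c1 in the frame of flywheel below 0.0512 m and y of plate_c1 in the frame of flywheel above 0 m).
It fails at once if the flywheel is spun, or kicks back, faster than 2.5 rad/s (angular speed of flywheel above 2.5 rad/s).
It fails at once if the brake lever is pushed with more than 40 N (contact force between anything else and brake above 40 N).
It fails at once if a bystander is moved by more than 30 mm (distance of any of spanner, spark_plug, glue, jar, coffee, screwdriver, leftover from where it was at the start of the episode above 0.03 m).
It also fails if it takes over 69 s, if anything falls off the work surface, if the arm or the gripper's body presses on something with over 40 N, if the wrist force passes 120 N, or if a joint passes its speed limit or range.

## Working session

There is one attempt and no reset: what is moved stays moved. The work goes in short steps, Python scripts to look and compute and a tool call to move; the robot and the scene stay as the last step left them, time stands still between calls to the robot, and variables do not carry over. Pictures are saved under pics/ and viewed, and the job is handed in when it is done.

Besides the shell and the picture viewer there is one more tool, called as name([rows], argument=value, ...), one row to a line, values as JSON. jog_arm: Moves the arm, as the interface text tells. Its arguments: {"type":"object","properties":{"targets":{"type":"array","items":{"type":"array"}},"force":{"type":"number"}},"required":["targets"]}

```bash
mkdir -p pics; ls; cat > h.py <<'E'
import numpy as np, cv2
from rig import manip, get_image, camera_model, sign_off, spot_in, silhouettes, spot_point
def ray(cam,px):
    m=camera_model(cam); p=cv2.undistortPoints(np.array([[px]],float),np.array(m["mtx"],float),np.array(m["distortion"],float))[0,0]
    T=np.array(m["world_from_camera"]); d=T[:3,:3]@np.array([p[0],-p[1],-1.]); return T[:3,3],d
def atz(cam,px,z):
    o,d=ray(cam,px); return o+d*(z-o[2])/d[2]
def atdepth(cam,px,dep):
    o,d=ray(cam,px); return o+d*dep
E
python3 - <<'E'
from h import *
s=manip.get_state(); print({k:np.round(v,3) for k,v in s.items()})
for c in ["scene","top"]:
    p,d=get_image(c); cv2.imwrite(f"pics/{c}0.png",p[:,:,::-1]); 
    for n,z in [("wheel_hub",.216),("knob_top",.254),("brake_post_top",.242),("brake_pivot",.186)]:
        for r in spot_point(n,c)[:2]: print(c,n,round(r["score"],2),np.round(r["position"],1),np.round(atz(c,r["position"],z),4))
    for n in ["engine","spanner","spark_plug","glue","jar","coffee","screwdriver","leftover"]:
        for r in spot_point(n,c)[:1]: print(c,n,round(r["score"],2),np.round(r["position"],1),np.round(atz(c,r["position"],0),4))
E
```

```text
pics
{'clock': np.float64(0.0), 'qpos': array([ 1.038,  0.277,  1.506,  0.   ,  1.361, -0.121]), 'qd': array([-0.001, -0.   ,  0.001,  0.001, -0.001, -0.   ]), 'effort': array([-0.0000e+00, -4.1677e+01, -2.4580e+01, -0.0000e+00,  1.1000e-02,
        0.0000e+00]), 'position': array([0.23 , 0.527, 0.247]), 'ee_rot': array([-0.692,  0.693, -0.145,  0.144]), 'contact_force': array([0.791, 0.32 , 0.307]), 'moment': array([-0.017, -0.055,  0.005]), 'width': np.float64(0.085)}
scene wheel_hub 0.86 [306.2 205.4] [ 0.5486 -0.0402  0.216 ]
scene knob_top 0.44 [291.3 214.6] [ 0.5994 -0.0866  0.254 ]
scene brake_post_top 0.88 [357.6 175.6] [0.4756 0.1235 0.242 ]
scene brake_pivot 0.82 [354.2 215.4] [0.5807 0.1008 0.186 ]
scene engine 0.95 [305.9 245.2] [ 0.5651 -0.0486  0.    ]
scene spanner 0.64 [261.6 251.9] [ 0.5738 -0.1949 -0.    ]
scene spark_plug 0.43 [338.6 195.9] [0.3829 0.0834 0.    ]
scene glue 0.6 [198.6 222.1] [ 0.4366 -0.4017  0.    ]
scene jar 0.8 [451.9 200.6] [0.4456 0.4716 0.    ]
scene coffee 0.68 [461.4 241.8] [0.6079 0.4624 0.    ]
scene screwdriver 0.63 [179.3 260.9] [ 0.5766 -0.4597  0.    ]
scene leftover 0.84 [409.9 188.4] [0.379  0.3378 0.    ]
top wheel_hub 0.86 [327.1 179.4] [ 0.5518 -0.0272  0.216 ]
top knob_top 0.52 [342.9 167.8] [ 0.5844 -0.0834  0.254 ]
top knob_top 0.52 [282.8 200.4] [0.4756 0.1288 0.254 ]
top brake_post_top 0.73 [283.7 200.6] [0.4765 0.1266 0.242 ]
top brake_pivot 0.59 [289.2 172.1] [0.5884 0.1093 0.186 ]
top spanner 0.47 [369.6 177.8] [ 0.5924 -0.1983  0.    ]
top spark_plug 0.74 [207.3 178.3] [0.6107 0.453  0.    ]
top jar 0.67 [201.6 222.6] [0.4322 0.4754 0.    ]
top coffee 0.78 [207.3 177.7] [0.6131 0.4531 0.    ]
top screwdriver 0.72 [234.7 234.5] [0.3814 0.3426 0.    ]
top leftover 0.64 [236.1 235.2] [0.3785 0.3371 0.    ]
```

```bash
python3 - <<'E'
import cv2
for c,(x,y) in {"scene":(220,140),"top":(240,120)}.items():
    i=cv2.imread(f"pics/{c}0.png"); cv2.imwrite(f"pics/{c}0c.png",cv2.resize(i[y:y+130,x:x+170],None,fx=4.5,fy=4.5,interpolation=cv2.INTER_CUBIC))
E
```

```text
(no output)
```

View pics/scene0.png

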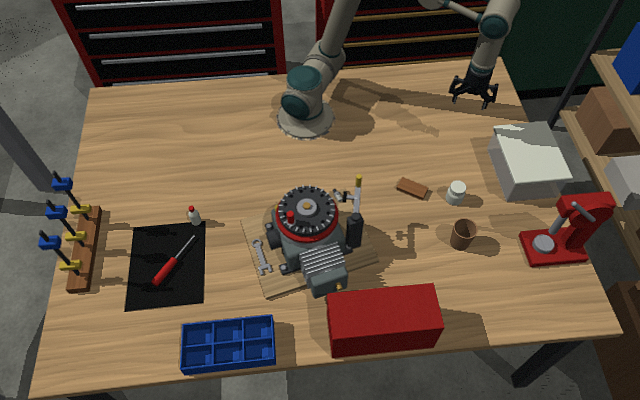

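View pics/top0.png

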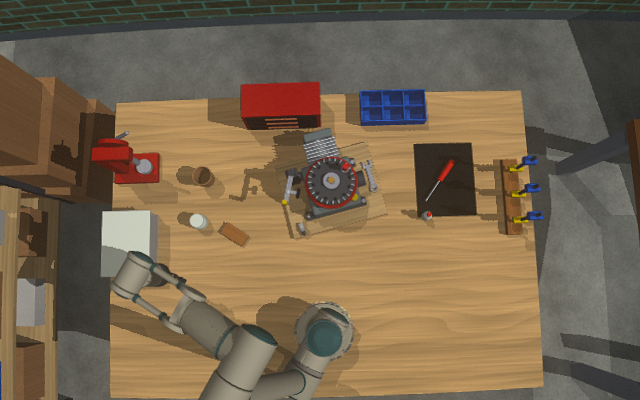

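```bash
ls pics
```

```text
scene0.png
scene0c.png
top0.png
top0c.png
```

View pics/scene0c.png

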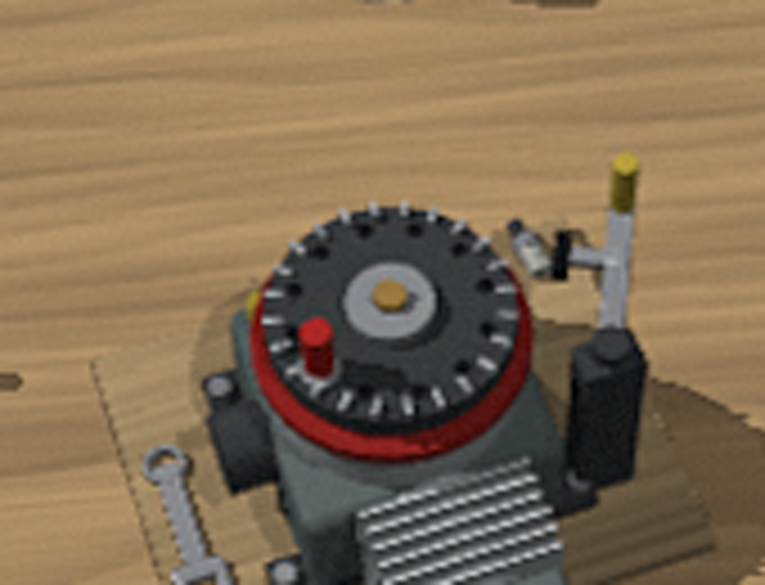

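View pics/top0c.png

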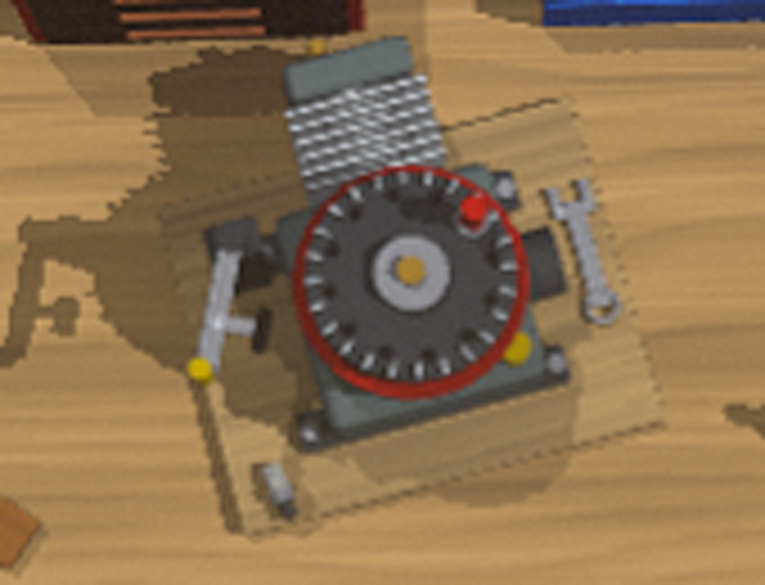

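The pictures show the red knob at scene ≈(290,213) and top ≈(345,166), the hub at (307,205) and (331.6,180), and the yellow post at (359,176) and (284.4,202). The top network's hub position is about 4 px off, so I'll refine it.

```bash
python3 - <<'E'
from h import *
ims={c:get_image(c) for c in ["scene","top"]}
def tri(a,b):
    o1,d1=ray("scene",a);o2,d2=ray("top",b)
    A=np.stack([d1,-d2],1);t=np.linalg.lstsq(A,o2-o1,rcond=None)[0]
    p,q=o1+t[0]*d1,o2+t[1]*d2; return np.round((p+q)/2,4),round(np.linalg.norm(p-q),4)
def col(c,box,kind):
    p=ims[c][0];h=cv2.cvtColor(p,cv2.COLOR_RGB2HSV);x0,y0,x1,y1=box
    H,S,V=[h[:,:,i].astype(int) for i in range(3)]
    m=((H<8)|(H>172))&(S>170)&(V>150) if kind=="r" else (H>22)&(H<34)&(S>180)&(V>120)
    k=np.zeros_like(m);k[y0:y1,x0:x1]=1;m&=k>0
    ys,xs=np.nonzero(m);print(c,kind,len(xs),xs.mean(),ys.mean(),xs.min(),xs.max(),ys.min(),ys.max())
    return xs,ys
col("scene",(280,205,300,226),"r");col("top",(338,160,352,173),"r");col("scene",(350,170,366,192),"y");col("top",(278,196,290,208),"y")
for n,a,b,z in [("knob",(290.2,212.9),(345.2,166.4),.254),("hub",(306.5,205.2),(331.5,180.),.216),("post",(359.1,175.8),(284.3,202),.242),("piv",(357,216),(292.2,172.8),.2)]:
    print(n,tri(a,b),atz("scene",a,z),atz("top",b,z))
# wheel top surface depth points
for c in ims:
    m=camera_model(c); print(c,np.round(np.array(m["world_from_camera"])[:3,3],3))
    s=silhouettes("flywheel",c)
    if s: 
        mk=s[0]["mask"]; ys,xs=np.nonzero(mk); e=cv2.fitEllipse(max(cv2.findContours(mk.astype(np.uint8),0,1)[0],key=len)); print(c,s[0]["score"],mk.sum(),e, atz(c,e[0],.2))
        P=np.array([atdepth(c,(x,y),ims[c][1][y,x]) for x,y in zip(xs,ys)]);P=P[(P[:,2]>.195)&(P[:,2]<.21)]
        print(len(P),P.mean(0),P.min(0),P.max(0),(P.min(0)+P.max(0))/2)
E
```

```text
scene r 25 289.56 213.08 287 292 211 215
top r 27 345.51851851851853 165.62962962962962 343 350 163 168<stdin>:12: RuntimeWarning: Mean of empty slice.
  ret = ret.dtype.type(ret / rcount)
Traceback (most recent call last):
ValueError: zero-size array to reduction operation minimum which has no identity
```

```bash
cat >> h.py <<'E'
def tri(a,b):
    o1,d1=ray("scene",a);o2,d2=ray("top",b)
    A=np.stack([d1,-d2],1);t=np.linalg.lstsq(A,o2-o1,rcond=None)[0]
    p,q=o1+t[0]*d1,o2+t[1]*d2; return np.round((p+q)/2,4),round(np.linalg.norm(p-q),4)
E
python3 - <<'E'
from h import *
ims={c:get_image(c) for c in ["scene","top"]}
for n,a,b,z in [("knob",(289.7,212.9),(345.2,166.2),.254),("hub",(306.5,205.2),(331.5,180.),.216),("post",(359.1,175.8),(284.3,202),.242),("piv",(357,216),(292.2,172.8),.2)]:
    print(n,tri(a,b),atz("scene",a,z),atz("top",b,z))
for c in ims:
    m=camera_model(c); print(c,np.round(np.array(m["world_from_camera"])[:3,3],3))
    s=silhouettes("flywheel",c)
    if s: 
        mk=s[0]["mask"]; ys,xs=np.nonzero(mk); e=cv2.fitEllipse(max(cv2.findContours(mk.astype(np.uint8),0,1)[0],key=len)); print(c,s[0]["score"],mk.sum(),e, atz(c,e[0],.2))
        P=np.array([atdepth(c,(x,y),ims[c][1][y,x]) for x,y in zip(xs,ys)]);P=P[(P[:,2]>.195)&(P[:,2]<.21)]
        print(len(P),P.mean(0),P.min(0),P.max(0),(P.min(0)+P.max(0))/2)
    for nm,px in {"scene":[("knob",(290,213)),("hub",(303,208)),("post",(359,176))],"top":[("knob",(345,166)),("hub",(328,180)),("post",(284,202))]}[c]:
        y0,x0=px[1],px[0]
        dd=ims[c][1][y0-1:y0+2,x0-1:x0+2]; print(nm,np.round(dd,3).tolist(),atdepth(c,px,dd[1,1]))
E
```

```text
knob (array([ 0.5907, -0.0913,  0.25  ]), np.float64(0.0011)) [ 0.59318894 -0.09071556  0.254     ] [ 0.58983706 -0.09168304  0.254     ]
hub (array([ 0.5489, -0.0411,  0.2176]), np.float64(0.0035)) [ 0.54798789 -0.03928239  0.216     ] [ 0.54913262 -0.0428277   0.216     ]
post (array([0.4726, 0.127 , 0.2361]), np.float64(0.0038)) [0.47686347 0.12792854 0.242     ] [0.47154311 0.12462582 0.242     ]
piv (array([0.5854, 0.1033, 0.1892]), np.float64(0.0101)) [0.59213428 0.10680991 0.2       ] [0.58269636 0.09756128 0.2       ]
scene [ 1.386 -0.082  1.52 ]
scene 0.92 2312 ((305.61505126953125, 211.08494567871094), (50.23796844482422, 56.64399337768555), 85.66950988769531) [ 0.55823669 -0.04331526  0.2       ]
1728 [ 0.55710429 -0.03965671  0.20338707] [ 0.46750949 -0.12614114  0.19502597] [0.64022149 0.04208583 0.20999909] [ 0.55386549 -0.04202766  0.20251253]
knob [[1.4930000305175781, 1.4900000095367432, 1.4910000562667847], [1.49399995803833, 1.4950000047683716, 1.49399995803833], [1.49399995803833, 1.4919999837875366, 1.4850000143051147]] [ 0.59116285 -0.08991185  0.25007527]
hub [
[... 767 characters left out ...]
108335  0.20251869]
knob [[1.7970000505447388, 1.7799999713897705, 1.784000039100647], [1.7879999876022339, 1.7890000343322754, 1.7920000553131104], [1.7970000505447388, 1.7910000085830688, 1.7929999828338623]] [ 0.59017624 -0.09092781  0.2559028 ]
hub [[1.8289999961853027, 1.815999984741211, 1.8240000009536743], [1.8200000524520874, 1.8179999589920044, 1.809999942779541], [1.8179999589920044, 1.8289999961853027, 1.809999942779541]] [ 0.54852271 -0.03033655  0.22147449]
post [[1.7890000343322754, 1.7899999618530273, 1.7899999618530273], [1.7829999923706055, 1.7829999923706055, 1.7910000085830688], [1.781999945640564, 1.7890000343322754, 1.7899999618530273]] [0.47084316 0.12525606 0.24725555]
```

```bash
python3 - <<'E'
from h import *
from scipy.spatial.transform import Rotation as R
s=manip.get_state(); q=s["ee_rot"]; M=R.from_quat([q[1],q[2],q[3],q[0]]).as_matrix(); print(np.round(M,3)); print(s["position"],s["clock"])
E
```

```text
[[ 0.916  0.     0.4  ]
 [-0.4    0.     0.916]
 [ 0.    -1.     0.   ]]
[0.23015416 0.52696875 0.24832301] 1.6
```

jog_arm([
  [0.055,[0,0,0.05],0],
  [0.055,[0,0,0.05],0],
  [0.055,[0.03,-0.05,0],0],
  [0.055,[0.03,-0.05,0],0],
  [0.055,[0.03,-0.05,0],0],
  [0.055,[0.03,-0.05,0],0],
  [0.055,[0.03,-0.05,0],0],
  [0.055,[0.03,-0.05,0],0],
])

```text
clock: 2.6
position: [0.4108, 0.2253, 0.3486]
ee_rot: [0.692, -0.692, 0.144, -0.145]
contact_force: [0.3, 0.3, -0.3]
width: 0.055
```

jog_arm([
  [0.055,[0.03,-0.05,0],0],
  [0.055,[0.03,-0.05,0],0],
  [0.055,[0.03,-0.05,0],0],
  [0.055,[0.03,-0.05,0],0],
  [0.055,[0.03,-0.05,0],0],
  [0.055,[0.03,-0.066,0],0],
  [0.055,[0,0,-0.03],0],
  [0.055,[0,0,-0.02],0],
  [0.055,[0,0,0],0],
])

```text
clock: 3.72
position: [0.5851, -0.08, 0.2965]
ee_rot: [0.692, -0.692, 0.146, -0.143]
contact_force: [-0.1, -0.1, 0.6]
width: 0.0549
```

```bash
python3 - <<'E'
from h import *
s=manip.get_state(); print(s["position"],s["contact_force"],s["clock"])
for c,(x,y) in {"scene":(220,120),"top":(250,100)}.items():
    i=get_image(c)[0][:,:,::-1]; cv2.imwrite(f"pics/{c}1c.png",cv2.resize(i[y:y+150,x:x+170],None,fx=4,fy=4,interpolation=cv2.INTER_CUBIC))
E
```

```text
[ 0.58510409 -0.08000269  0.29653187] [-0.06665779 -0.0600189   0.57038522] 3.725
```

View pics/scene1c.png

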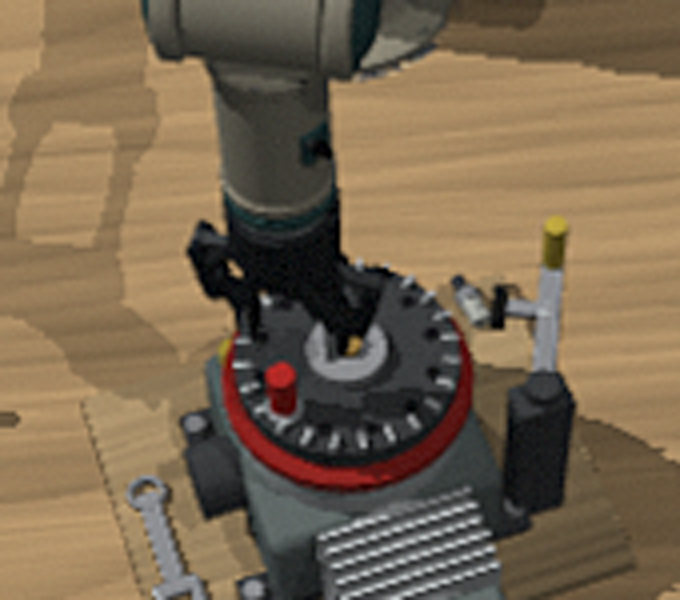

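View pics/top1c.png

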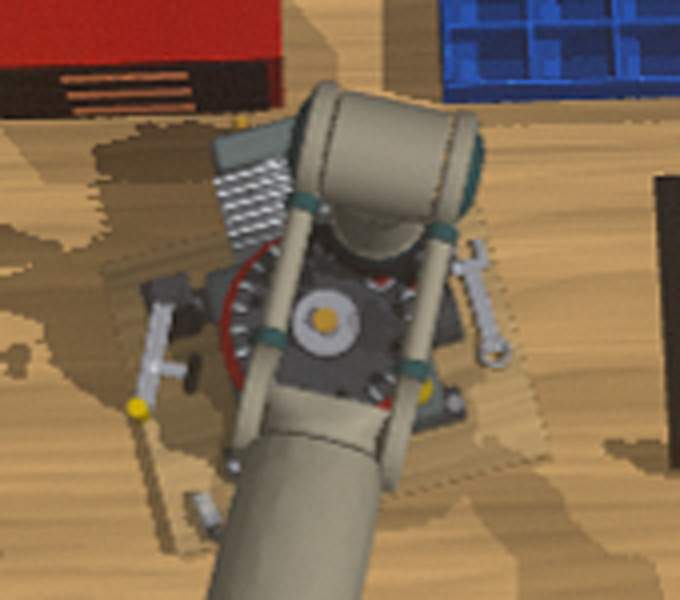

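The fingers straddle the line above the knob, with the knob at scene crop (281,375). I still need about +6 mm in x and −11 mm in y. Correcting that, then descending.

jog_arm([
  [0.055,[0.006,-0.011,0],0],
  [0.055,[0,0,0],0],
  [0.055,[0,0,-0.015],0],
  [0.055,[0,0,-0.015],0],
  [0.055,[0,0,-0.015],0],
  [0.055,[0,0,-0.015],0],
  [0.055,[0,0,0],0],
])

```text
clock: 4.7
position: [0.5911, -0.0906, 0.2364]
ee_rot: [0.692, -0.692, 0.146, -0.143]
contact_force: [1.1, 0.5, -0.1]
width: 0.055
```

```bash
python3 - <<'E'
from h import *
s=manip.get_state(); print(s["position"],s["contact_force"],s["clock"])
for c,(x,y) in {"scene":(260,160)}.items():
    i=get_image(c)[0][:,:,::-1]; cv2.imwrite(f"pics/{c}2c.png",cv2.resize(i[y:y+90,x:x+110],None,fx=6,fy=6,interpolation=cv2.INTER_CUBIC))
E
```

```text
[ 0.59107898 -0.09062288  0.23640602] [ 1.066431    0.46139356 -0.12865111] 4.7
```

View pics/scene2c.png

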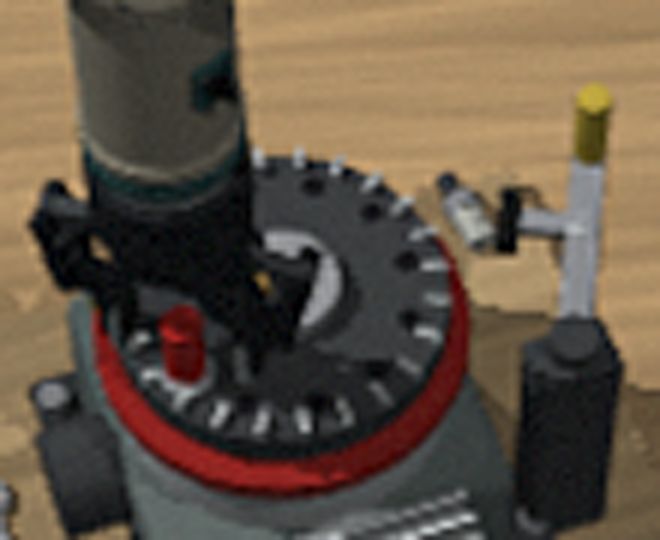

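The knob stands between the two fingers. Closing gently.

jog_arm([
  [0.03,[0,0,0],0],
  [0.02,[0,0,0],0],
  [0.012,[0,0,0],0],
  [0.012,[0,0,0],0],
  [0.012,[0,0,0],0],
], force=30)

```text
clock: 5.38
position: [0.5924, -0.0912, 0.2392]
ee_rot: [-0.692, 0.692, -0.144, 0.145]
contact_force: [-0.4, -1.0, 4.6]
width: 0.02
```

```bash
python3 - <<'E'
from h import *
s=manip.get_state(); print(s["position"],s["contact_force"],s["moment"],s["width"],s["clock"])
for c,(x,y) in {"scene":(260,160)}.items():
    i=get_image(c)[0][:,:,::-1]; cv2.imwrite(f"pics/{c}3c.png",cv2.resize(i[y:y+90,x:x+110],None,fx=6,fy=6,interpolation=cv2.INTER_CUBIC))
E
```

```text
[ 0.59244246 -0.09122164  0.23916316] [-0.35341461 -1.03541468  4.6332394 ] [-0.16646222  0.05277667  0.02120636] 0.02003995264080581 5.375
```

View pics/scene3c.png

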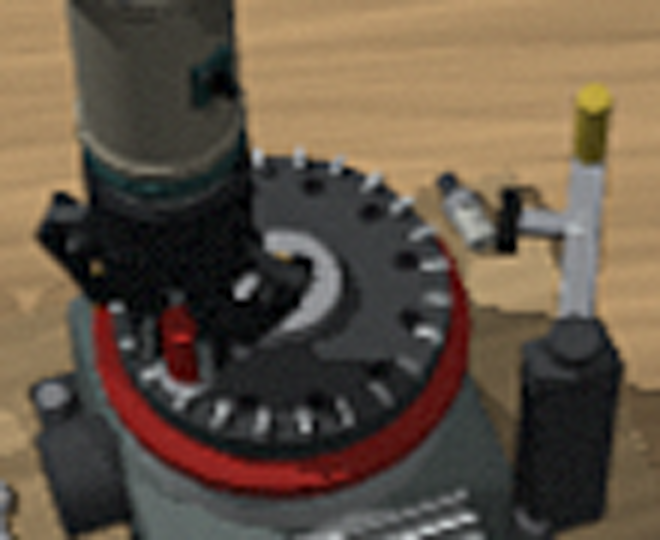

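Gripped: width is 0.020, matching the 21 mm knob. Now planning the arc rows.

```bash
cat >> h.py <<'E'
P0=np.radians(-49.4);Rk=.066
def plan(a0,a1,n):
    a=np.linspace(a0,a1,n+1);p=Rk*np.stack([np.cos(P0-a),np.sin(P0-a)],1);d=np.round(np.diff(p,axis=0),4)
    print(d.tolist(),d.sum(0))
def feel(log="log.txt"):
    s=manip.get_state();p=s["position"];f=s["contact_force"]
    open(log,"a").write(repr([float(x) for x in [*p,*f,s["clock"]]])+"\n")
    c=START-Rk*np.array([np.cos(P0),np.sin(P0)]); v=p[:2]-c; th=np.arctan2(v[1],v[0]); r=np.hypot(*v)
    t=np.array([np.sin(th),-np.cos(th)]);u=v/r
    print("turned",round(((P0-th+.5)%(2*np.pi))-.5,3),"r",round(r,4),"Ftan",round(f[:2]@t,2),"Frad",round(f[:2]@u,2),"Fz",round(f[2],2),"w",round(s["width"],4),"t",s["clock"])
START=np.array([.5924,-.0912])
E
python3 - <<'E'
from h import *
feel()
for k in range(12): print(round(.2*k,2),end=" "); plan(.2*k,.2*k+.2,4)
E
```

```text
turned -0.0 r 0.0661 Ftan 0.99 Frad 0.79 Fz 5.75 w 0.0201 t 5.425
0.0 [[-0.0026, -0.0021], [-0.0027, -0.002], [-0.0028, -0.0018], [-0.0028, -0.0017]] [-0.0109 -0.0076]
0.2 [[-0.0029, -0.0015], [-0.003, -0.0014], [-0.0031, -0.0012], [-0.0031, -0.0011]] [-0.0121 -0.0052]
0.4 [[-0.0032, -0.0009], [-0.0032, -0.0008], [-0.0032, -0.0006], [-0.0033, -0.0004]] [-0.0129 -0.0027]
0.6 [[-0.0033, -0.0003], [-0.0033, -0.0001], [-0.0033, 0.0001], [-0.0033, 0.0002]] [-1.32e-02 -1.00e-04]
0.8 [[-0.0033, 0.0004], [-0.0033, 0.0005], [-0.0032, 0.0007], [-0.0032, 0.0009]] [-0.013   0.0025]
1.0 [[-0.0031, 0.001], [-0.0031, 0.0012], [-0.003, 0.0013], [-0.0029, 0.0015]] [-0.0121  0.005 ]
1.2 [[-0.0029, 0.0016], [-0.0028, 0.0018], [-0.0027, 0.0019], [-0.0026, 0.002]] [-0.011   0.0073]
1.4 [[-0.0025, 0.0022], [-0.0024, 0.0023], [-0.0023, 0.0024], [-0.0021, 0.0025]] [-0.0093  0.0094]
1.6 [[-0.002, 0.0026], [-0.0019, 0.0027], [-0.0017, 0.0028], [-0.0016, 0.0029]] [-0.0072  0.011 ]
1.8 [[-0.0014, 0.003], [-0.0013, 0.003], [-0.0011, 0.0031], [-0.001, 0.0031]] [-0.0048  0.0122]
2.0 [[-0.0008, 0.0032], [-0.0007, 0.0032], [-0.0005, 0.0033], [-0.0003, 0.0033]] [-0.0023  0.013 ]
2.2 [[-0.0002, 0.0033], [-0.0, 0.0033], [0.0002, 0.0033], [0.0003, 0.0033]] [0.0003 0.0132]
```

jog_arm([
  [0.012,[-0.0026,-0.0021,0.001],0],
  [0.012,[-0.0027,-0.002,0.001],0],
  [0.012,[-0.0028,-0.0018,0.0005],0],
  [0.012,[-0.0028,-0.0017,0],0],
])

```text
clock: 5.92
position: [0.5807, -0.0992, 0.2394]
ee_rot: [-0.692, 0.692, -0.145, 0.144]
contact_force: [4.1, -3.3, -8.6]
width: 0.0201
```

```bash
python3 -c "
from h import *
feel()"
```

```text
turned 0.216 r 0.066 Ftan -2.07 Frad 4.83 Fz -8.59 w 0.0201 t 5.925
```

jog_arm([
  [0.012,[-0.0025,-0.0022,-0.0008],0],
  [0.012,[-0.003,-0.0014,-0.0008],0],
  [0.012,[-0.0031,-0.0012,0],0],
])

```text
clock: 6.3
position: [0.5721, -0.1031, 0.2393]
ee_rot: [0.692, -0.692, 0.145, -0.144]
contact_force: [2.2, -0.7, -5.2]
width: 0.0197
```

```bash
python3 -c "
from h import *
feel()"
```

```text
turned 0.359 r 0.066 Ftan -1.84 Frad 1.42 Fz -5.2 w 0.0197 t 6.3
```

jog_arm([
  [0.012,[-0.0031,-0.0013,-0.0008],0],
  [0.012,[-0.0032,-0.0009,0],0],
  [0.012,[-0.0032,-0.0008,0],0],
])

```text
clock: 6.68
position: [0.563, -0.1058, 0.2392]
ee_rot: [0.693, -0.692, 0.144, -0.145]
contact_force: [1.4, 1.6, 2.9]
width: 0.02
```

```bash
python3 -c "
from h import *
feel()"
```

```text
turned 0.503 r 0.0661 Ftan -1.73 Frad -1.28 Fz 2.92 w 0.02 t 6.675
```

jog_arm([
  [0.012,[-0.0032,-0.0006,0.0004],0],
  [0.012,[-0.0033,-0.0004,0],0],
  [0.012,[-0.0033,-0.0002,0],0],
])

```text
clock: 7.05
position: [0.5532, -0.1071, 0.2392]
ee_rot: [0.693, -0.692, 0.144, -0.145]
contact_force: [1.4, 4.2, 3.1]
width: 0.0201
```

```bash
python3 -c "
from h import *
feel()"
```

```text
turned 0.651 r 0.0661 Ftan -1.6 Frad -4.1 Fz 3.07 w 0.0201 t 7.05
```

jog_arm([
  [0.012,[-0.0033,0.0005,0],0],
  [0.012,[-0.0033,0.0005,0],0],
  [0.012,[-0.0033,0.0004,0],0],
])

```text
clock: 7.42
position: [0.5435, -0.1068, 0.2392]
ee_rot: [-0.692, 0.693, -0.144, 0.145]
contact_force: [2.4, 0.8, 3.3]
width: 0.0198
```

```bash
python3 -c "
from h import *
feel()"
```

```text
turned 0.799 r 0.066 Ftan -2.31 Frad -1.03 Fz 3.25 w 0.0198 t 7.425
```

jog_arm([
  [0.012,[-0.0033,0.0006,0],0],
  [0.012,[-0.0033,0.0006,0],0],
  [0.012,[-0.0032,0.0008,0],0],
])

```text
clock: 7.8
position: [0.5334, -0.1051, 0.2391]
ee_rot: [-0.692, 0.693, -0.144, 0.145]
contact_force: [1.4, -2.3, 5.2]
width: 0.0201
```

```bash
python3 -c "
from h import *
feel()"
```

```text
turned 0.954 r 0.0659 Ftan -1.91 Frad 1.91 Fz 5.23 w 0.0201 t 7.8
```

jog_arm([
  [0.012,[-0.0032,0.0006,0.0004],0],
  [0.012,[-0.0032,0.001,0.0004],0],
  [0.012,[-0.0031,0.0012,0],0],
])

```text
clock: 8.18
position: [0.5233, -0.1016, 0.2392]
ee_rot: [-0.692, 0.692, -0.145, 0.144]
contact_force: [1.0, -3.1, 1.6]
width: 0.0202
```

```bash
python3 -c "
from h import *
feel()"
```

```text
turned 1.116 r 0.0659 Ftan -2.12 Frad 2.42 Fz 1.58 w 0.0202 t 8.175
```

jog_arm([
  [0.012,[-0.0032,0.001,0],0],
  [0.012,[-0.003,0.0014,0],0],
  [0.012,[-0.0029,0.0016,0],0],
])

```text
clock: 8.55
position: [0.5144, -0.097, 0.2392]
ee_rot: [0.692, -0.692, 0.145, -0.144]
contact_force: [0.8, -2.1, -0.6]
width: 0.0201
```

```bash
python3 -c "
from h import *
feel()"
```

```text
turned 1.268 r 0.066 Ftan -1.77 Frad 1.38 Fz -0.57 w 0.0201 t 8.55
```

jog_arm([
  [0.012,[-0.0029,0.0017,0],0],
  [0.012,[-0.0028,0.0018,0],0],
  [0.012,[-0.0026,0.002,0],0],
])

```text
clock: 8.93
position: [0.5065, -0.0912, 0.2392]
ee_rot: [0.693, -0.692, 0.145, -0.144]
contact_force: [2.7, -0.3, -4.0]
width: 0.0201
```

```bash
python3 -c "
from h import *
feel()"
```

```text
turned 1.418 r 0.066 Ftan -2.22 Frad -1.53 Fz -3.97 w 0.0201 t 8.925
```

jog_arm([
  [0.012,[-0.0023,0.0024,-0.0004],0],
  [0.012,[-0.0023,0.0024,-0.0003],0],
  [0.012,[-0.0022,0.0025,0],0],
])

```text
clock: 9.3
position: [0.4998, -0.0845, 0.2392]
ee_rot: [-0.692, 0.692, -0.144, 0.145]
contact_force: [1.9, -1.2, 0.1]
width: 0.0198
```

```bash
python3 -c "
from h import *
feel()"
```

```text
turned 1.561 r 0.066 Ftan -2.16 Frad -0.67 Fz 0.11 w 0.0198 t 9.3
```

jog_arm([
  [0.012,[-0.0021,0.0026,0],0],
  [0.012,[-0.0019,0.0027,0],0],
  [0.012,[-0.0018,0.0028,0],0],
])

```text
clock: 9.68
position: [0.4938, -0.0765, 0.2392]
ee_rot: [-0.692, 0.692, -0.145, 0.145]
contact_force: [0.4, -3.1, 1.5]
width: 0.02
```

```bash
python3 -c "
from h import *
feel()"
```

```text
turned 1.713 r 0.0659 Ftan -2.81 Frad 1.31 Fz 1.52 w 0.02 t 9.675
```

jog_arm([
  [0.012,[-0.0018,0.0027,0],0],
  [0.012,[-0.0016,0.0029,0],0],
])

```text
clock: 9.93
position: [0.4906, -0.0708, 0.2392]
ee_rot: [-0.692, 0.692, -0.144, 0.145]
contact_force: [1.4, -1.4, 3.0]
width: 0.0198
```

```bash
python3 -c "
from h import *
feel()"
```

```text
turned 1.813 r 0.0659 Ftan -1.9 Frad -0.61 Fz 3.0 w 0.0198 t 9.925
```

Just noise so far. Continuing.

jog_arm([
  [0.012,[-0.0014,0.003,0.0003],0],
  [0.012,[-0.0012,0.003,0],0],
  [0.012,[-0.0011,0.0031,0],0],
])

```text
clock: 10.3
position: [0.4868, -0.0615, 0.2392]
ee_rot: [0.692, -0.692, 0.145, -0.144]
contact_force: [1.0, -2.4, 1.4]
width: 0.0202
```

```bash
python3 -c "
from h import *
feel()"
```

```text
turned 1.964 r 0.0659 Ftan -2.56 Frad -0.25 Fz 1.43 w 0.0202 t 10.3
```

jog_arm([
  [0.012,[-0.001,0.0032,0],0],
  [0.012,[-0.0008,0.0032,0],0],
])

```text
clock: 10.55
position: [0.485, -0.0551, 0.2392]
ee_rot: [0.692, -0.692, 0.145, -0.145]
contact_force: [2.0, -1.6, 2.3]
width: 0.0198
```

```bash
python3 -c "
from h import *
feel()"
```

```text
turned 2.065 r 0.0659 Ftan -2.0 Frad -1.6 Fz 2.32 w 0.0198 t 10.55
```

jog_arm([
  [0.012,[-0.0004,0.0032,0],0],
  [0.012,[-0.0005,0.0033,0],0],
  [0.012,[-0.0003,0.0033,0],0],
])

```text
clock: 10.92
position: [0.4837, -0.0462, 0.2392]
ee_rot: [-0.692, 0.693, -0.144, 0.144]
contact_force: [-0.7, -6.1, 0.7]
width: 0.0201
```

```bash
python3 -c "
from h import *
feel()"
```

```text
turned 2.202 r 0.0659 Ftan -6.04 Frad 1.17 Fz 0.73 w 0.0201 t 10.925
```

Compression has begun. Smaller steps from here.

jog_arm([
  [0.012,[-0.0003,0.0033,0],0],
])

```text
clock: 11.05
position: [0.4836, -0.0433, 0.2392]
ee_rot: [-0.691, 0.693, -0.144, 0.145]
contact_force: [1.0, -7.0, 1.8]
width: 0.0201
```

```bash
python3 -c "
from h import *
feel()"
```

```text
turned 2.245 r 0.0659 Ftan -7.02 Frad -0.8 Fz 1.75 w 0.0201 t 11.05
```

jog_arm([
  [0.012,[-0.0001,0.0033,0],0],
])

```text
clock: 11.18
position: [0.4835, -0.0405, 0.2392]
ee_rot: [-0.691, 0.693, -0.144, 0.145]
contact_force: [0.0, -7.9, 0.8]
width: 0.0197
```

```bash
python3 -c "
from h import *
feel()"
```

```text
turned 2.289 r 0.0659 Ftan -7.95 Frad -0.1 Fz 0.79 w 0.0197 t 11.175
```

jog_arm([
  [0.012,[0.0001,0.0033,0],0],
])

```text
clock: 11.3
position: [0.4836, -0.0374, 0.2392]
ee_rot: [-0.691, 0.694, -0.144, 0.145]
contact_force: [0.8, -7.9, 0.2]
width: 0.0204
```

```bash
python3 -c "
from h import *
feel()"
```

```text
turned 2.335 r 0.0659 Ftan -7.86 Frad -1.24 Fz 0.18 w 0.0204 t 11.3
```

jog_arm([
  [0.012,[0.0003,0.0033,0],0],
])

```text
clock: 11.42
position: [0.4839, -0.0342, 0.2392]
ee_rot: [-0.691, 0.694, -0.144, 0.145]
contact_force: [-0.8, -8.2, 0.6]
width: 0.02
```

```bash
python3 -c "
from h import *
feel()"
```

```text
turned 2.384 r 0.0659 Ftan -8.2 Frad -0.05 Fz 0.61 w 0.02 t 11.425
```

jog_arm([
  [0.012,[0.0004,0.0032,0],0],
])

```text
clock: 11.55
position: [0.4843, -0.0309, 0.2392]
ee_rot: [-0.691, 0.694, -0.144, 0.145]
contact_force: [0.1, -8.1, 0.9]
width: 0.0201
```

```bash
python3 -c "
from h import *
feel()"
```

```text
turned 2.435 r 0.0659 Ftan -7.98 Frad -1.37 Fz 0.91 w 0.0201 t 11.55
```

jog_arm([
  [0.012,[0.0006,0.0032,0],0],
])

```text
clock: 11.68
position: [0.4849, -0.0274, 0.2392]
ee_rot: [-0.691, 0.693, -0.144, 0.145]
contact_force: [0.1, -5.8, 0.8]
width: 0.0202
```

```bash
python3 -c "
from h import *
feel()"
```

```text
turned 2.488 r 0.066 Ftan -5.61 Frad -1.31 Fz 0.83 w 0.0202 t 11.675
```

jog_arm([
  [0.012,[0.0007,0.0032,0],0],
])

```text
clock: 11.8
position: [0.4858, -0.0239, 0.2392]
ee_rot: [-0.691, 0.693, -0.144, 0.145]
contact_force: [0.2, -6.0, 1.3]
width: 0.0198
```

```bash
python3 -c "
from h import *
feel()"
```

```text
turned 2.543 r 0.066 Ftan -5.73 Frad -1.73 Fz 1.33 w 0.0198 t 11.8
```

jog_arm([
  [0.012,[0.0009,0.0032,0],0],
])

```text
clock: 11.92
position: [0.4868, -0.0203, 0.2392]
ee_rot: [-0.692, 0.693, -0.144, 0.145]
contact_force: [0.6, -4.9, 1.1]
width: 0.02
```

```bash
python3 -c "
from h import *
feel()"
```

```text
turned 2.599 r 0.066 Ftan -4.48 Frad -2.06 Fz 1.06 w 0.02 t 11.925
```

jog_arm([
  [0.012,[0.0012,0.003,0],0],
])

```text
clock: 12.05
position: [0.488, -0.017, 0.2392]
ee_rot: [-0.692, 0.693, -0.144, 0.145]
contact_force: [0.6, -4.7, 0.7]
width: 0.0202
```

```bash
python3 -c "
from h import *
feel()"
```

```text
turned 2.653 r 0.066 Ftan -4.16 Frad -2.25 Fz 0.66 w 0.0202 t 12.05
```

jog_arm([
  [0.012,[0.0013,0.003,0],0],
])

```text
clock: 12.18
position: [0.4893, -0.0138, 0.2392]
ee_rot: [-0.692, 0.692, -0.144, 0.145]
contact_force: [1.0, -4.5, 0.2]
width: 0.02
```

```bash
python3 -c "
from h import *
feel()"
```

```text
turned 2.706 r 0.066 Ftan -3.63 Frad -2.78 Fz 0.24 w 0.02 t 12.175
```

jog_arm([
  [0.012,[0.0002,0,0],0],
  [0.012,[0,0,0],0],
])

```text
clock: 12.42
position: [0.4898, -0.0129, 0.2392]
ee_rot: [0.693, -0.692, 0.144, -0.145]
contact_force: [3.1, -1.8, -0.2]
width: 0.0203
```

```bash
python3 -c "
from h import *
feel()
for i in range(5): get_image('scene'); feel()
s=manip.get_state(); print(s['moment'])
"
```

```text
turned 2.72 r 0.066 Ftan -0.33 Frad -3.53 Fz -0.21 w 0.0203 t 12.425
turned 2.72 r 0.066 Ftan 0.7 Frad -2.6 Fz -1.03 w 0.0208 t 12.475
turned 2.72 r 0.066 Ftan 0.92 Frad -3.58 Fz -0.13 w 0.0198 t 12.525
turned 2.72 r 0.066 Ftan 0.98 Frad -4.56 Fz -0.7 w 0.0202 t 12.575
turned 2.72 r 0.066 Ftan 1.17 Frad -3.88 Fz -1.21 w 0.0202 t 12.625
turned 2.72 r 0.066 Ftan 2.03 Frad -2.73 Fz -1.6 w 0.02 t 12.675
[-0.02326956 -0.71689417 -0.05751436]
```

jog_arm([
  [0.012,[0.0004,0.0005,-0.0002],0],
  [0.012,[0.0004,0.0005,0],0],
  [0.012,[0.0003,0.0005,0],0],
  [0.012,[0.0002,0.0005,0],0],
])

```text
clock: 13.18
position: [0.4901, -0.0122, 0.2392]
ee_rot: [-0.692, 0.693, -0.145, 0.144]
contact_force: [1.6, -4.0, 1.8]
width: 0.0202
```

```bash
python3 -c "
from h import *
feel()
for i in range(2): get_image('scene'); feel()
"
```

```text
turned 2.732 r 0.066 Ftan -2.88 Frad -3.13 Fz 1.78 w 0.0202 t 13.175
turned 2.736 r 0.066 Ftan -3.06 Frad -2.32 Fz 1.86 w 0.0205 t 13.225
turned 2.738 r 0.066 Ftan -3.07 Frad -1.36 Fz 2.27 w 0.0201 t 13.275
```

jog_arm([
  [0.012,[0.0005,0.0008,-0.0002],0],
  [0.012,[0.0005,0.0008,0],0],
  [0.012,[0.0004,0.0008,0],0],
  [0.012,[0.0004,0.0008,0],0],
])

```text
clock: 13.78
position: [0.4922, -0.0083, 0.2392]
ee_rot: [-0.692, 0.692, -0.145, 0.145]
contact_force: [0.4, -4.2, 4.8]
width: 0.0199
```

```bash
python3 -c "
from h import *
feel()
for i in range(3): get_image('scene'); feel()
import ast
"; cat log.txt | tail -25 | cut -c1-60 >/dev/null
```

```text
turned 2.8 r 0.066 Ftan -3.47 Frad -2.45 Fz 4.83 w 0.0199 t 13.775
turned 2.803 r 0.066 Ftan -2.17 Frad -1.59 Fz 5.27 w 0.02 t 13.825
turned 2.805 r 0.0659 Ftan -1.61 Frad -2.26 Fz 5.43 w 0.0201 t 13.875
turned 2.806 r 0.0659 Ftan -2.73 Frad -2.47 Fz 5.05 w 0.0203 t 13.925
```

jog_arm([
  [0.012,[0.0003,-0.0004,0.0008],0],
  [0.012,[0,0,0],0],
  [0.022,[0,0,0],0],
  [0.03,[0,0,0],0],
  [0.045,[0,0,0],0],
  [0.045,[0,0,0],0],
  [0.045,[0,0,0],0],
])

```text
clock: 14.8
position: [0.4926, -0.0087, 0.2396]
ee_rot: [0.692, -0.692, 0.145, -0.145]
contact_force: [0.0, -0.6, 0.4]
width: 0.0453
```

```bash
python3 - <<'E'
from h import *
feel()
for c,(x,y) in {"scene":(260,150)}.items():
    i=get_image(c)[0][:,:,::-1]; cv2.imwrite(f"pics/{c}4c.png",cv2.resize(i[y:y+100,x:x+120],None,fx=6,fy=6,interpolation=cv2.INTER_CUBIC))
E
```

```text
turned 2.797 r 0.0654 Ftan -0.51 Frad -0.32 Fz 0.44 w 0.0453 t 14.8
```

View pics/scene4c.png

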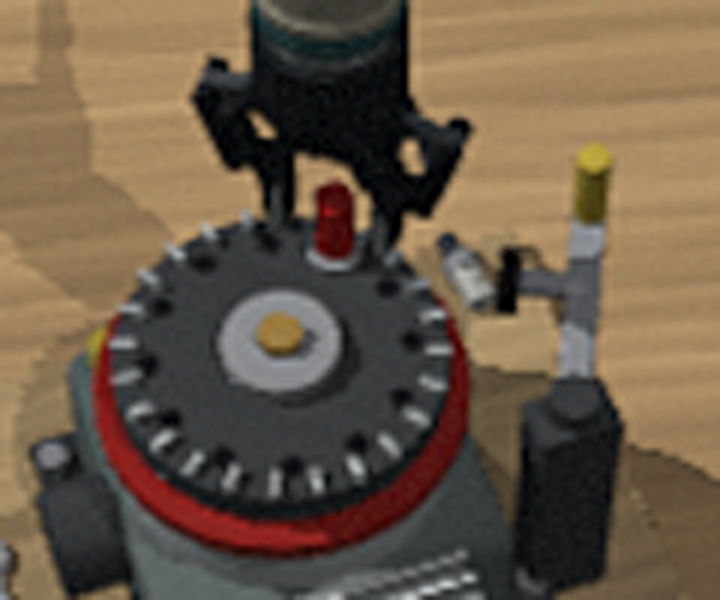

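Released. The knob stands free between the fingers and the wheel shows no movement. Lifting off and going to the outer (+y) side of the post.

jog_arm([
  [0.045,[0,0,0.03],0],
  [0.045,[0,0,0.04],0],
  [0.045,[0,0,0.04],0],
  [0.01,[-0.003,0.04,0],0.14],
  [0,[-0.005,0.05,0],0.14],
  [0,[-0.005,0.05,0],0.14],
  [0,[-0.005,0.045,0],0],
  [0,[0,0,0],0],
])

```text
clock: 15.85
position: [0.474, 0.1789, 0.3496]
ee_rot: [0.707, -0.707, -0.004, 0.005]
contact_force: [-0.2, 0.1, -0.7]
width: 0.0001
```

```bash
python3 - <<'E'
from h import *
s=manip.get_state(); print(s["position"],s["contact_force"],s["qpos"],s["width"])
for c,(x,y) in {"scene":(250,110),"top":(250,120)}.items():
    i=get_image(c)[0][:,:,::-1]; cv2.imwrite(f"pics/{c}5c.png",cv2.resize(i[y:y+140,x:x+150],None,fx=4,fy=4,interpolation=cv2.INTER_CUBIC))
    for n,z in [("knob_top",.254),("brake_post_top",.242)]:
        for r in spot_point(n,c)[:2]: print(c,n,round(r["score"],2),np.round(r["position"],1),np.round(atz(c,r["position"],z),4))
E
```

```text
[0.47398007 0.17888809 0.34956611] [-0.24951226  0.14947578 -0.66863812] [ 2.22660731e-01  1.29408360e-01  1.45034383e+00  1.16572781e-03
  1.56190161e+00 -1.36095861e+00] 0.00012671500813620827
scene knob_top 0.41 [314.4 181.6] [ 0.4918 -0.0094  0.254 ]
top knob_top 0.73 [292.5 172.1] [0.5745 0.0931 0.254 ]
top knob_top 0.41 [316.7 196. ] [0.4875 0.0108 0.254 ]
```

View pics/scene5c.png

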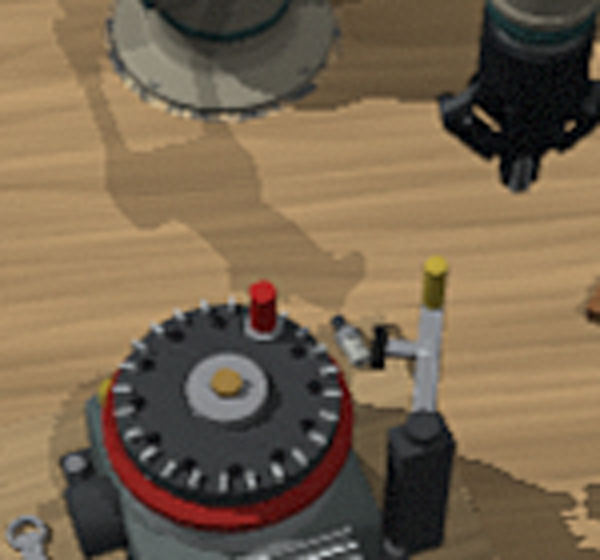

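View pics/top5c.png

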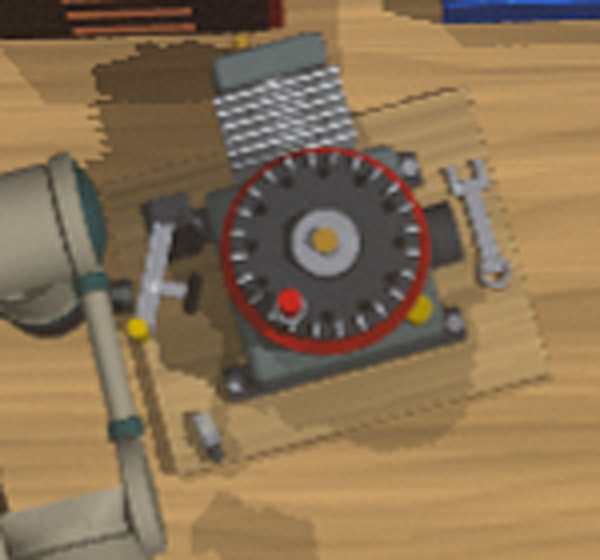

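The wheel stayed put, with the knob at top (322.5,195). The post is unmoved at top (284.5,202). Descending beside the post.

jog_arm([
  [0,[0,0,-0.04],0],
  [0,[0,0,-0.04],0],
  [0,[0,0,-0.03],0],
  [0,[0,0,-0.016],0],
  [0,[0,0,0],0],
  [0,[0,-0.008,0],0],
  [0,[0,-0.006,0],0],
  [0,[0,0,0],0],
])

```text
clock: 17.15
position: [0.475, 0.1617, 0.2244]
ee_rot: [0.707, -0.707, -0.003, 0.002]
contact_force: [0.9, -0.5, -1.0]
width: -0.0005
```

```bash
python3 - <<'E'
from h import *
s=manip.get_state(); print(s["position"],s["contact_force"],s["width"],s["clock"])
for c,(x,y) in {"scene":(290,130)}.items():
    i=get_image(c)[0][:,:,::-1]; cv2.imwrite(f"pics/{c}6c.png",cv2.resize(i[y:y+100,x:x+110],None,fx=6,fy=6,interpolation=cv2.INTER_CUBIC))
E
```

```text
[0.47499481 0.161657   0.22437806] [ 0.86829931 -0.46703928 -1.01580627] -0.0005200629039165944 17.15
```

View pics/scene6c.png

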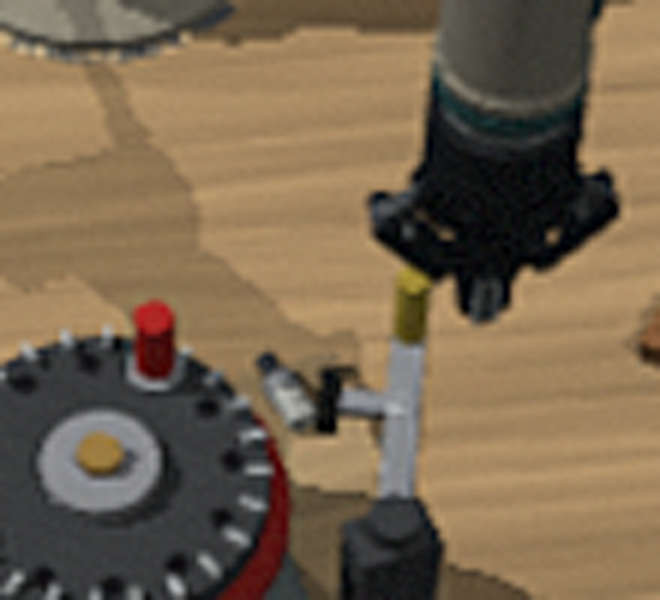

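jog_arm([
  [0,[0,0,0.005],0],
  [0,[0,0,0.005],0],
  [0,[0,-0.004,0],0],
  [0,[0,-0.004,0],0],
  [0,[0,-0.004,0],0],
  [0,[0,-0.003,0],0],
])

```text
clock: 17.95
position: [0.4743, 0.1474, 0.2335]
ee_rot: [0.708, -0.707, -0.002, 0.003]
contact_force: [-1.4, 2.2, -0.8]
width: 0.0002
```

```bash
python3 - <<'E'
from h import *
s=manip.get_state(); print(s["position"],s["contact_force"],s["width"],s["clock"])
E
```

```text
[0.47433941 0.14739188 0.23345797] [-1.37686545  2.23383962 -0.82256626] 0.00016422708565250578 17.95
```

jog_arm([
  [0,[0,-0.003,0],0],
  [0,[0,-0.003,0],0],
  [0,[0,-0.003,0],0],
])

```text
clock: 18.32
position: [0.4743, 0.1383, 0.2335]
ee_rot: [0.707, -0.707, -0.003, 0.003]
contact_force: [-1.7, 3.2, 0.2]
width: -0.0001
```

jog_arm([
  [0,[0,-0.003,0],0],
  [0,[0,-0.003,0],0],
  [0,[0,-0.003,0],0],
])

```text
clock: 18.7
position: [0.4746, 0.129, 0.2336]
ee_rot: [0.707, -0.707, -0.003, 0.003]
contact_force: [-1.5, 2.1, 0.8]
width: -0.0
```

jog_arm([
  [0,[0,-0.003,0],0],
  [0,[0,-0.003,0],0],
  [0,[0,-0.003,0],0],
  [0,[0,-0.003,0],0],
  [0,[0,-0.003,0],0],
])

```text
clock: 19.32
position: [0.4746, 0.114, 0.2336]
ee_rot: [-0.707, 0.707, 0.003, -0.003]
contact_force: [-0.7, 1.4, -0.7]
width: -0.0001
```

```bash
python3 - <<'E'
from h import *
s=manip.get_state(); print(s["position"],s["contact_force"],s["width"],s["clock"])
for c,(x,y) in {"scene":(290,130)}.items():
    i=get_image(c)[0][:,:,::-1]; cv2.imwrite(f"pics/{c}7c.png",cv2.resize(i[y:y+100,x:x+110],None,fx=6,fy=6,interpolation=cv2.INTER_CUBIC))
E
```

```text
[0.47462007 0.1139859  0.23364713] [-0.74001489  1.37407841 -0.72155646] -8.436767012609937e-05 19.325
```

View pics/scene7c.png

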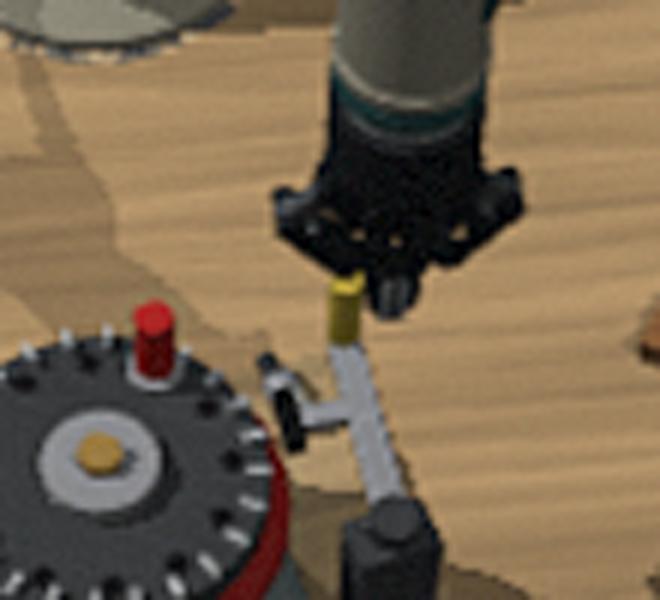

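The lever is moving in with the finger, and the shoe is nearing the rim. Smaller steps now.

jog_arm([
  [0,[0,-0.002,0],0],
  [0,[0,-0.002,0],0],
  [0,[0,-0.002,0],0],
  [0,[0,-0.002,0],0],
])

```text
clock: 19.88
position: [0.475, 0.1061, 0.2337]
ee_rot: [0.707, -0.707, -0.003, 0.003]
contact_force: [0.7, 1.7, -0.0]
width: 0.0002
```

jog_arm([
  [0,[0,-0.0015,0],0],
  [0,[0,-0.0015,0],0],
])

```text
clock: 20.12
position: [0.4752, 0.1032, 0.2337]
ee_rot: [0.707, -0.707, -0.003, 0.002]
contact_force: [1.8, 2.5, 0.2]
width: 0.0007
```

jog_arm([
  [0,[0,-0.001,0],0],
  [0,[0,-0.001,0],0],
])

```text
clock: 20.38
position: [0.475, 0.1012, 0.2338]
ee_rot: [0.707, -0.707, -0.003, 0.003]
contact_force: [0.5, 1.9, -0.3]
width: 0.0002
```

jog_arm([
  [0,[0,-0.001,0],0],
  [0,[0,-0.001,0],0],
])

```text
clock: 20.62
position: [0.4748, 0.0992, 0.2338]
ee_rot: [0.707, -0.707, -0.003, 0.003]
contact_force: [1.8, 1.4, 0.3]
width: -0.0002
```

jog_arm([
  [0,[0,-0.001,0],0],
  [0,[0,0,0],0],
])

```text
clock: 20.88
position: [0.4746, 0.0981, 0.2337]
ee_rot: [-0.707, 0.707, 0.003, -0.003]
contact_force: [2.1, 1.4, 0.6]
width: -0.0004
```

jog_arm([
  [0,[0,-0.001,0],0],
  [0,[0,0,0],0],
])

```text
clock: 21.12
position: [0.4746, 0.0972, 0.2337]
ee_rot: [-0.707, 0.707, 0.003, -0.003]
contact_force: [1.7, 2.6, 0.7]
width: 0.0001
```

```bash
python3 - <<'E'
from h import *
s=manip.get_state(); print(s["position"],s["contact_force"],s["width"],s["clock"])
for c,(x,y) in {"scene":(290,130)}.items():
    i=get_image(c)[0][:,:,::-1]; cv2.imwrite(f"pics/{c}8c.png",cv2.resize(i[y:y+100,x:x+110],None,fx=6,fy=6,interpolation=cv2.INTER_CUBIC))
E
```

```text
[0.47461544 0.09716549 0.23366298] [1.72188515 2.6028845  0.6644947 ] 9.06926945358345e-05 21.125
```

View pics/scene8c.png

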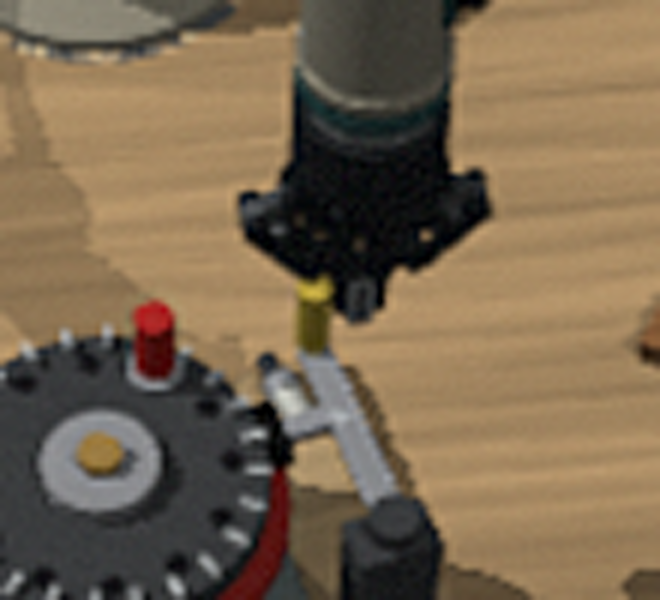

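The shoe is at the rim. I'll creep on until the stop is felt.

jog_arm([
  [0,[0,-0.001,0],0],
  [0,[0,0,0],0],
])

```text
clock: 21.42
position: [0.4746, 0.0967, 0.2337]
ee_rot: [0.708, -0.707, -0.003, 0.003]
contact_force: [1.9, 4.9, 0.0]
width: 0.0001
```

jog_arm([
  [0,[0,-0.001,0],0],
  [0,[0,0,0],0],
])

```text
clock: 21.68
position: [0.4746, 0.0966, 0.2337]
ee_rot: [0.708, -0.706, -0.003, 0.003]
contact_force: [1.1, 6.6, -0.1]
width: -0.0001
```

The stop is felt: 6.6 N and no further travel. Retreating.

jog_arm([
  [0,[0,0.003,0],0],
  [0,[0,0.01,0],0],
  [0,[0,0.03,0],0],
  [0,[0,0.03,0],0],
  [0,[0,0.01,0.05],0],
  [0,[0,0,0.05],0],
  [0,[0,0.05,0],0],
  [0,[0,0.05,0],0],
  [0,[0,0,0],0],
  [0,[0,0,0],0],
])

```text
clock: 22.92
position: [0.4742, 0.2779, 0.3331]
ee_rot: [-0.706, 0.708, 0.003, -0.004]
contact_force: [0.1, -0.2, -0.2]
width: -0.0
```

```bash
python3 - <<'E'
from h import *
s=manip.get_state(); print(s["position"],s["contact_force"],s["clock"])
for c,(x,y) in {"scene":(230,130),"top":(250,120)}.items():
    i=get_image(c)[0][:,:,::-1]; cv2.imwrite(f"pics/{c}9c.png",cv2.resize(i[y:y+130,x:x+150],None,fx=4.5,fy=4.5,interpolation=cv2.INTER_CUBIC))
    for n,z in [("knob_top",.254),("brake_post_top",.242)]:
        for r in spot_point(n,c)[:1]: print(c,n,round(r["score"],2),np.round(r["position"],1),np.round(atz(c,r["position"],z),4))
E
```

```text
[0.47419122 0.2778768  0.3331086 ] [ 0.13783501 -0.19031412 -0.15356782] 22.925
scene knob_top 0.38 [316.1 182.7] [ 0.4964 -0.0048  0.254 ]
scene brake_post_top 0.77 [342.1 175.2] [0.469  0.0771 0.242 ]
top knob_top 0.58 [371.5 180.9] [ 0.5349 -0.1813  0.254 ]
top brake_post_top 0.62 [298.2 200.9] [0.474 0.076 0.242]
```

View pics/scene9c.png

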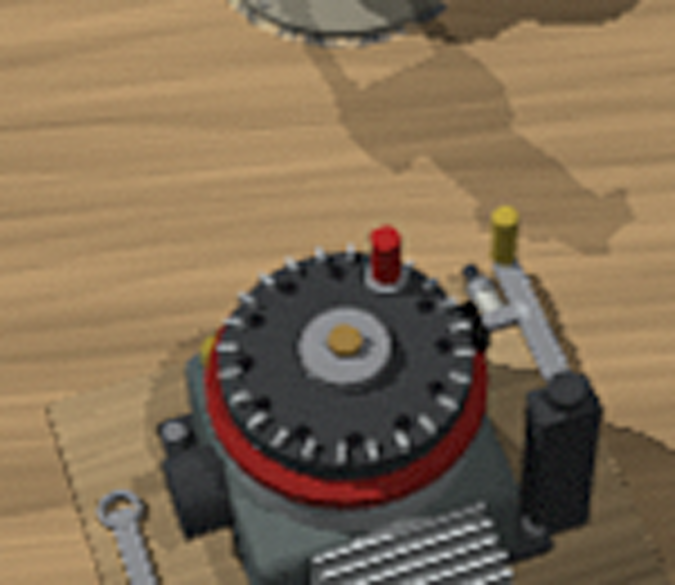

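View pics/top9c.png

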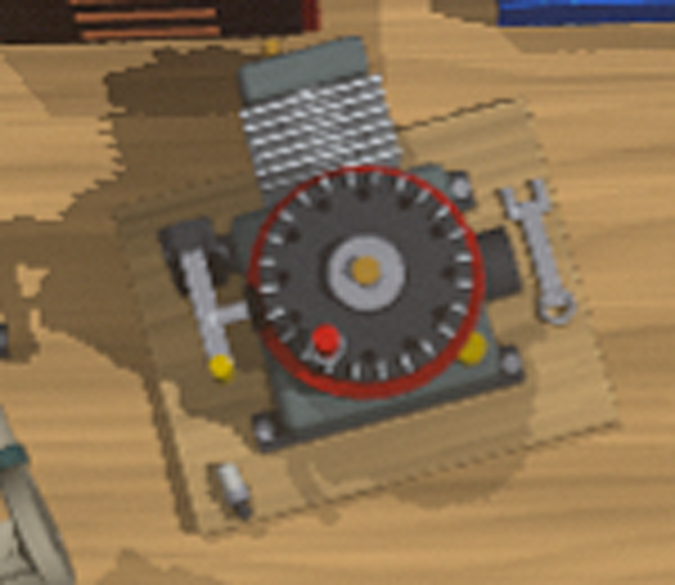

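The brake shoe is at the rim, and the post is at (0.474, 0.076), where I predicted full-on. The knob is unchanged at top ≈(322.4,195.3), and nothing else has moved. Handing in.

```bash
python3 -c "
from h import *
print(sign_off()); print(manip.get_state()['clock'])"
```

```text
the job is handed in; nothing more can be done
None
the job is handed in; nothing more can be done
```

The flywheel is parked just past the compression peak with the brake fully on, and I handed the job in at about 23 s. No verdict was reported.

- **Wheel:** I gripped the knob and carried it 2.8 rad clockwise at about 0.4 rad/s or slower. The push-back rose from about 2 N of drag to 8 N around 2.3–2.4 rad and then died away. I estimate the wheel stands 12–16° past the top, with the window ending at 24°. After I let go it stayed put: the knob's pixel in the top view was unchanged before and after the brake push.
- **Brake:** I pushed the post in with closed fingers at about 2–3 N until it met its stop at 6.6 N. The post ended at (0.474, 0.076), which matches the predicted 0.45 rad position, and the shoe is at the rim.
- **Surroundings:** The spanner and spark plug look unmoved in the last close-up pictures. I did not re-measure the other bystanders, but the arm kept well clear of them. The gripper was clear of everything, with forces near zero.

**Checks that disagreed:**
- The top-camera network misplaced the hub by about 4 px and reported false knob positions, so I used the pixels I read myself.
- The measured force lags and is noisy by roughly 0.5 N, with slow-motion readings of 2–3.5 N after the peak against a nominal 2 N. The 12–16° figure is therefore only good to a few degrees.

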